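Fit a pressure gauge to the quick coupler of a test pump

TASK

Mount the pressure gauge from the wooden rack on the test pump's quick coupler so it can be checked against the pump's own gauge: pull the coupler's sleeve back (down) until it stays there by itself and let go of it, then push the gauge's plug straight in, firmly but without forcing it, until the sleeve springs forward and locks. Leave the gauge standing there released, with its dial facing the same way as the pump's own dial, and do not disturb the other things on the bench.

Things in the scene. Friction and masses are not known exactly. Their poses are not given: they have to be found in the camera images.
- pump: Fixed test pump with coupler and sleeve: grey base plate 130 x 250 mm, on it a 46 mm wide aluminium bar, a star handle at the front and the pump's own 60 mm dial (top 118 mm above the bench), 115 mm to the +y side of the coupler. Origin: middle of the base's underside; x to the back (its dial faces -x), y along the bar to its own dial, z up.
- test_port (a point): Top of the bar (46 mm above the bench) on the vertical axis of the brass and steel coupler; axes as the pump. The coupler stands open end up, on a threaded nipple screwed in more or less deep: every height on it varies by +-8 mm, unmeasured. Mean heights above this point: hex nut below 18 mm; steel sleeve with 44 mm wide grooved grip 29 to 56 mm and 50 mm wide rim 56 to 62 mm; mouth 64 mm.
- sleeve (a joint): The coupler's spring sleeve, m: 0 = forward (up, its start), grows as it is pulled back (straight down), 0.010 = fully back. Takes 6 N rising to 10 N. Let go after 7 mm or more it stays at about 0.005, held by an inner ring; it springs to 0 by itself once a plug is seated. While it is forward, locking balls in the bore block any plug.
- mouth_mean (a point): Mean place of the mouth's centre (64 mm over test_port; the true mouth is up to 8 mm higher or lower): 45 degree funnel from 27.5 to 21.5 mm bore. The plug's tip meets a sprung ring 7 mm deep, to be pushed down 15 mm (6 rising to 10 N). The sleeve springs forward 2 mm before the plug's collar meets the mouth, a rigid stop. Over 50 N between gauge and pump harms the valve.
- gauge_center (a point): Centre of the gauge's dark round case (52 mm in diameter, 30 mm thick, flat front and back; white dial). Loose, about 0.25 kg, 90 mm tall, upright in one of the rack's holes. x from dial to back (dial faces -x), z up. Below this centre: case bottom 26 mm, brass neck 20 mm wide, 34 mm wide stop collar from 34.5 to 40 mm, then the 20 mm wide plug, tip at 64 mm.
- dial_face (a point): Middle of the gauge's dial, 15 mm from gauge_center along the gauge's -x axis.
- rack_top (a point): Middle of the top of the fixed wooden rack (64 x 170 mm, 36 mm high) with two holes of 24.5 mm, 30 mm deep, 45 mm to either side along its y axis: the gauge stands in one, a blanking plug in the other, their collars resting on the top, so the gauge must be lifted 26 mm to come free.
- blank_center (a point): Middle of the loose steel blanking plug in the rack's other hole: the same plug and collar with a 30 mm wide knob instead of a dial, 45 mm tall overall. Leave it.
- screwdriver: Loose screwdriver with a blue handle, 211 mm long, lying on the bench. Leave it.
- flux_tin: Loose flat round tin, 57 mm in diameter, 20 mm high. Leave it.
- multimeter: Loose multimeter in a green holster leaning on its stand, 138 x 80 x 112 mm. Leave it.
- side_cutters: Loose side cutters with red handles, 128 mm long, lying on the bench. Leave them.
There are look-alikes about, which are no part of the job. What is shaped like the part that bears gauge_center but green, orange or pink is not meant.

How it is judged:
By the outcome, as a careful person would: the job done as asked, in the order asked, and still so for the second after the job is handed in, with the robot touching nothing.
It also fails if it takes over 53 s, if anything falls off the work surface, if the arm or the gripper's body presses on something with over 40 N, if the wrist force passes 120 N, or if a joint passes its speed limit or range.

ROBOT

A 6-joint arm with a two-finger parallel gripper is mounted at the origin on a cart in front of the work surface, level with it; the furniture and walls round the work are solid. World frame = base frame: x ahead of the robot, y to its left, z up, the work surface at z = 0. Lengths are in m, angles in rad, forces in N, time in s.
With the tool pointing down it reaches from about 0.35 to 0.975 m from the base axis. Payload 4.9 kg.
Tool frame: the origin (TCP) lies between the finger pads; the fingertips stand 19 mm ahead of it and the grasp point (between the pads) is the TCP; z points along the fingers, y is the line along which they close (so a half turn about z gives the same grasp; the last joint's range is limited). The gripper opens to 85 mm and grips with 20 to 120 N. Pads are 22 mm wide; open, the fingers measure 114 mm over their backs; the gripper's body (76 mm by 85 mm) begins 54 mm behind the grasp point. The pads swing forward as they close: fully open they stand 13 mm farther back than shut.
Start: joints at [-1.27, 0.053, 1.613, -0, 1.476, -0.119], TCP at [0.255, -0.571, 0.25] pointing down, gripper open.
Joint ranges: [-3.01, 3.01], [-1.01, 2.22], [0.06, 2.58], [-1.02, 4.17], [0.09, 2.62], [-3.14, 3.14]. Speed limits (rad/s): [2.57, 2.57, 3.14, 3.14, 3.14, 3.14].

INTERFACE

Orientations are given as a rotation vector (axis times angle).
In Python, from station import ctrl gives the robot as it stands. The module is installed in compiled form; this text tells all that it offers.
- The arm moves only by the tool servo_tool, never from a script. Its argument "increments" is a list that holds one entry, the list of rows, each a list of 5 numbers: the finger opening in cm, from 0 to 8.54, then the shift along the tool's x, y, z in cm, then the turn about the tool's z in degrees. A call has 1 to 5 rows; each row is the pose to reach, as a shift and turn from the pose commanded when the call began, along the tool's axes at that moment; what a row does not reach only later rows make up. A row lasts 1/10 s, in which the tool goes at most 50 mm and 8.59 degrees, less where a joint would pass 70% of its speed; a pose out of reach is approached as far as the arm can. A call with a gripper value outside its range is refused whole. The fingers move at their own pace and stop on an object; "newtons" is the grip in N (left out, the last holds). Time passes only in rows, so rows that repeat a pose let the fingers close. It gives the time, the measured TCP pose, the force, the opening and the grip force at its end, in the units of the state.
- ctrl.get_obs(): the state, without advancing time (a new reading comes with each control period).
- ctrl.get_image(name): name is "side" or "top"; returns a dict with "img" (420x560x3 uint8, red, green, blue), "fx", "fy", "cx", "cy" (pixels), "rvec" (rotation vector, rad) and "tvec" (3), from world to camera coordinates, as OpenCV has them. Camera axes: x right, y down, z forward; pixel columns grow to the right and rows downward; lengths in m; the calibration is good to about 2 mm. A picture is of the moment at which its call begins. There is no depth.
- ctrl.finish_job(): hands the job in; it is judged then, once.
The state is a dict: "t": time; "q": joint angles; "dq": joint speeds; "effort": joint torques, N m; "tool_pos": TCP position; "tool_rot": TCP orientation; "contact_force": force on the tool from outside, world axes, zero at the start; "wrist_torque": the same for the moment, N m; "opening": finger opening in m; "grip_force": force on a finger pad.
Only numpy, scipy, OpenCV 4.12 (cv2) and the standard library are available. Lean on these libraries where they do the work, as an engineer would, in place of code of your own. Each camera call takes 0.05 s, during which the arm holds its last target. There are 200 camera calls.

## Working session

There is one attempt and no reset: what is moved stays moved. The work goes in short steps, Python scripts to look and compute and a tool call to move; the robot and the scene stay as the last step left them, time stands still between calls to the robot, and variables do not carry over. Pictures are saved under pics/ and viewed, at most 10 in all, crops included, and the job is handed in when it is done.

Besides the shell and the picture viewer there is one more tool, called after ">>>" by a JSON object that holds its "api" and its "payload", one argument or row to a line. servo_tool: Moves the arm, as the interface text tells. Its arguments: {"type":"object","properties":{"increments":{"type":"array"},"newtons":{"type":"number"}},"required":["increments"]}

```bash
mkdir -p pics
cat > h.py <<'E'
import numpy as np, cv2
from station import ctrl
def shot(n,f=None):
    d=ctrl.get_image(n)
    if f: cv2.imwrite('pics/'+f,cv2.cvtColor(d['img'],cv2.COLOR_RGB2BGR))
    d['R']=cv2.Rodrigues(np.array(d['rvec'],float))[0]; d['t']=np.array(d['tvec'],float).ravel()
    return d
def ray(d,u,v):
    r=d['R'].T@np.array([(u-d['cx'])/d['fx'],(v-d['cy'])/d['fy'],1.]); return -d['R'].T@d['t'],r
def onz(d,u,v,z):
    c,r=ray(d,u,v); return c+r*(z-c[2])/r[2]
def two(d1,p1,d2,p2):
    c1,r1=ray(d1,*p1);c2,r2=ray(d2,*p2)
    s=np.linalg.lstsq(np.stack([r1,-r2],1),c2-c1,rcond=None)[0]
    a,b=c1+s[0]*r1,c2+s[1]*r2; return (a+b)/2,np.linalg.norm(a-b)
def proj(d,p):
    q=d['R']@np.array(p)+d['t']; return q[0]/q[2]*d['fx']+d['cx'],q[1]/q[2]*d['fy']+d['cy']
E
python3 - <<'E'
from h import *
for n in('side','top'):
    d=shot(n,n+'0.png'); print(n,d['fx'],d['cx'],d['cy'],-d['R'].T@d['t'],d['R'][2])
o=ctrl.get_obs();print(o['t'],o['tool_pos'],o['tool_rot'],o['opening'],o['contact_force'])
print(cv2.Rodrigues(np.array(o['tool_rot'],float))[0].round(3))
E
```

```text
side 526.333036487386 280.9220845641665 205.18465858918694 [0.23096759 0.80949648 0.9004046 ] [ 0.27756316 -0.68604449 -0.67253375]
top 520.9112506551314 277.9115649739817 207.30955883609693 [ 0.44582464 -0.00624264  1.37879652] [ 0.09938253 -0.00647221 -0.99502825]
0.1 [ 0.25456429 -0.57022844  0.24917593] [-3.07083119e+00 -6.54195763e-01  2.49254689e-04] 0.08532805262149909 [-0.10931557  0.02151013 -0.30106432]
[[ 0.913  0.408 -0.001]
 [ 0.408 -0.913  0.002]
 [ 0.    -0.002 -1.   ]]
```

View pics/side0.png

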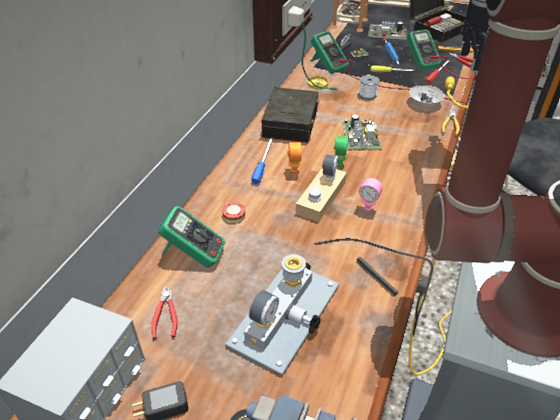

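View pics/top0.png

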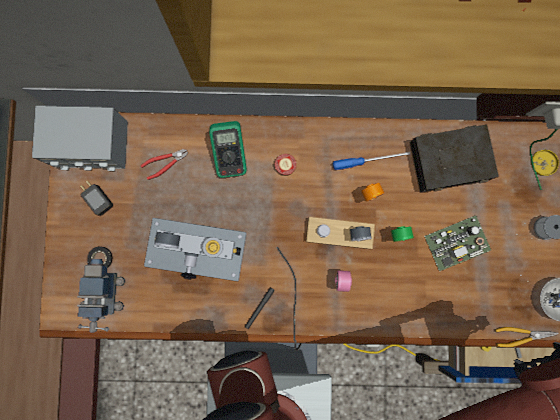

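Run:
```python
from h import *
a=cv2.imread('pics/side0.png');b=cv2.imread('pics/top0.png')
c=lambda i,x,y,w,h:cv2.resize(i[y:y+h,x:x+w],(400,300),interpolation=cv2.INTER_CUBIC)
cv2.imwrite('pics/crop1.png',np.vstack([np.hstack([c(a,285,125,100,75),c(a,230,240,120,90)]),np.hstack([c(b,300,195,112,84),c(b,140,205,112,84)])]))
```

```text
(no output)
```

View pics/crop1.png

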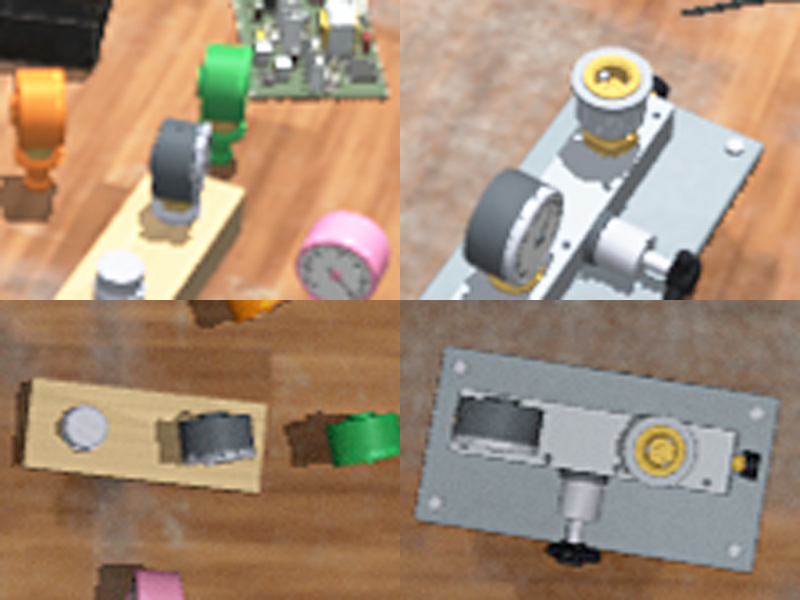

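The side view shows the dark gauge in the rack at (331,165) and the coupler at (293,265). In the top view they are at (360,233) and (213,247). The gauge-shaped candidates in the top view are dark (360,233), orange (372,191), green (401,234) and pink (344,281). Only the dark one stands in the rack hole and has the described colour, and the crop confirms it. Its dial faces roughly -x.

Run:
```python
from h import *
D={n:shot(n) for n in('side','top')}
def mask(d,win,f):
    x,y,w,h=win; i=d['img'][y:y+h,x:x+w]; m=f(cv2.cvtColor(i,cv2.COLOR_RGB2HSV).astype(int)).astype(np.uint8)
    n,l,s,c=cv2.connectedComponentsWithStats(m); k=1+np.argmax(s[1:,4])
    cn=cv2.findContours((l==k).astype(np.uint8),0,1)[0][0]+np.array([x,y]); return s[k,4],cn.reshape(-1,2).astype(np.float32)
yel=lambda h:(h[...,1]>110)&(h[...,2]>100)&(h[...,0]>15)&(h[...,0]<35)
a,c=mask(D['side'],(278,252,30,24),yel);e1=cv2.fitEllipse(c);print('side yel',a,e1)
a,c=mask(D['top'],(195,232,36,30),yel);e2=cv2.fitEllipse(c);print('top yel',a,e2)
print('mouth',two(D['side'],e1[0],D['top'],e2[0]), [onz(D['top'],*e2[0],z).round(4) for z in(.102,.110,.118)])
# side-ring top of sleeve seen in both crops by hand
sp=lambda u,v:(230+(u-400)*.3,240+v*.3); tp=lambda u,v:(140+(u-400)*.28,205+(v-300)*.28); tg=lambda u,v:(300+u*.28,195+(v-300)*.28)
C=[onz(D['top'],*tp(*p),.012) for p in((445,348),(778,398),(752,570),(417,520))]
for i in range(4): v=C[i]-C[(i+1)%4]; print(np.linalg.norm(v).round(4),np.degrees(np.arctan2(v[1],v[0])).round(1))
print('base centre',np.mean(C,0))
R=[onz(D['top'],*tg(*p),.036) for p in((33,380),(268,403),(260,492),(25,466))]
for i in range(4): v=R[i]-R[(i+1)%4]; print(np.linalg.norm(v).round(4),np.degrees(np.arctan2(v[1],v[0])).round(1))
rc=np.mean(R,0);print('rack centre',rc)
y=(R[0]-R[1]+R[3]-R[2]);y/=np.linalg.norm(y);print('hole',rc-.045*y, 'blank top',onz(D['top'],*tg(85,427),.055))
G=[onz(D['top'],*tg(*p),.085) for p in((185,465),(255,455))];v=G[0]-G[1];print('gauge y dir',np.degrees(np.arctan2(v[1],v[0])))
a,c=mask(D['top'],(348,222,24,24),lambda h:(h[...,2]<130)&(h[...,1]<90));print('gauge',a,cv2.minAreaRect(c),onz(D['top'],*cv2.minAreaRect(c)[0],.09))
```

```text
side yel 136 ((293.2019958496094, 262.6545715332031), (11.448843955993652, 15.46762466430664), 93.39015197753906)
top yel 142 ((212.35044860839844, 246.6840057373047), (13.00436782836914, 13.22609806060791), 66.00100708007812)
mouth (array([0.4732714 , 0.14371632, 0.10037079]), np.float64(8.503108289015423e-05)) [array([0.4733, 0.1435, 0.102 ]), array([0.4731, 0.1426, 0.11  ]), array([0.4729, 0.1417, 0.118 ])]
0.2477 82.7
0.1265 -7.1
0.2468 -97.2
0.1269 173.3
base centre [0.46720299 0.1980035  0.012     ]
0.171 85.6
0.0646 -5.0
0.1704 -95.1
0.0625 175.5
rack centre [ 0.51725254 -0.17918061  0.036     ]
hole [ 0.51353376 -0.22402669  0.036     ] blank top [ 0.52111869 -0.1328303   0.055     ]
gauge y dir 99.29529251455439
gauge 233 ((360.0, 233.0), (14.0, 20.0), 90.0) [ 0.51498103 -0.21929808  0.09      ]
```

>>> {"api": "servo_tool", "payload": {
  "increments": [
    [[8.5,3.2,-3.7,0,0],[8.5,6.4,-7.4,0,0],[8.5,9.6,-11.1,0,0],[8.5,12.8,-14.8,0,0],[8.5,16,-18.5,0,0]]
  ],
  "newtons": 60
}}

```text
t: 0.7
tool_pos: [0.3255, -0.3347, 0.25]
tool_rot: [-3.073, -0.653, -0.0]
contact_force: [1.0, 0.1, -0.1]
opening: 0.0848
grip_force: 0.0
```

>>> {"api": "servo_tool", "payload": {
  "increments": [
    [[8.5,3.2,-3.7,0,0],[8.5,6.4,-7.4,0,0],[8.5,9.6,-11.1,0,0],[8.5,12.8,-14.8,0,0],[8.5,16,-18.5,0,0]]
  ]
}}

```text
t: 1.2
tool_pos: [0.3962, -0.1005, 0.2504]
tool_rot: [3.072, 0.654, 0.001]
contact_force: [1.7, -0.7, -0.2]
opening: 0.0847
grip_force: 0.0
```

>>> {"api": "servo_tool", "payload": {
  "increments": [
    [[8.5,3.2,-3.7,0,-8.5],[8.5,6.4,-7.4,0,-17],[8.5,9.6,-11.1,0,-25],[8.5,12.8,-14.8,0,-34],[8.5,16,-18.5,0,-42]]
  ]
}}

```text
t: 1.7
tool_pos: [0.4669, 0.134, 0.2504]
tool_rot: [2.628, 1.721, 0.001]
contact_force: [0.5, -1.5, 0.6]
opening: 0.085
grip_force: 0.0
```

```bash
cat >> h.py <<'E'
def plan(x,y,z,yaw):
    """shift (cm) and turn (deg) in the tool frame so that tool y points to yaw"""
    o=ctrl.get_obs(); R=cv2.Rodrigues(np.array(o['tool_rot'],float))[0]
    ty=np.degrees(np.arctan2(R[1,1],R[0,1])); e=np.array([x,y,z])-o['tool_pos']
    print('t',round(o['t'],2),'pos',np.round(o['tool_pos'],4),'yaw',ty.round(2),'tilt',R[:,2].round(3),'open',round(o['opening'],4),'F',np.round(o['contact_force'],1))
    print('shift cm',(R.T@e*100).round(2),'turn',-round((yaw-ty+90)%180-90,2))
E
python3 -c "
from h import *
plan(.473,.1435,.16,-7.1)"
```

```text
t 1.7 pos [0.4669 0.134  0.2504] yaw -23.57 tilt [ 0.001 -0.    -1.   ] open 0.085 F [ 0.5 -1.5  0.6]
shift cm [1.12 0.17 9.04] turn -16.47
```

>>> {"api": "servo_tool", "payload": {
  "increments": [
    [[8.5,0.6,0.1,3,-8.2],[8.5,1.1,0.2,6,-16.5],[8.5,1.1,0.2,9,-16.5],[8.5,1.1,0.2,9,-16.5]]
  ]
}}

```text
t: 2.1
tool_pos: [0.4697, 0.1408, 0.1551]
tool_rot: [-2.356, -2.069, 0.013]
contact_force: [-0.8, -0.4, -0.4]
opening: 0.085
grip_force: 0.0
```

```bash
python3 -c "
from h import *
plan(.473,.1435,.08,-7.1)
a=shot('side');b=shot('top')
f=lambda i,x,y,w,h:cv2.resize(i[y:y+h,x:x+w],(400,300),interpolation=cv2.INTER_CUBIC)
im=np.hstack([f(a['img'],240,195,112,84),f(b['img'],156,205,112,84)]);cv2.imwrite('pics/c2.png',im[...,::-1])
"
```

```text
t 2.1 pos [0.4697 0.1408 0.1551] yaw -7.42 tilt [-0.01  -0.001 -1.   ] open 0.085 F [-0.8 -0.4 -0.4]
shift cm [0.33 0.37 7.51] turn -0.32
```

View pics/c2.png

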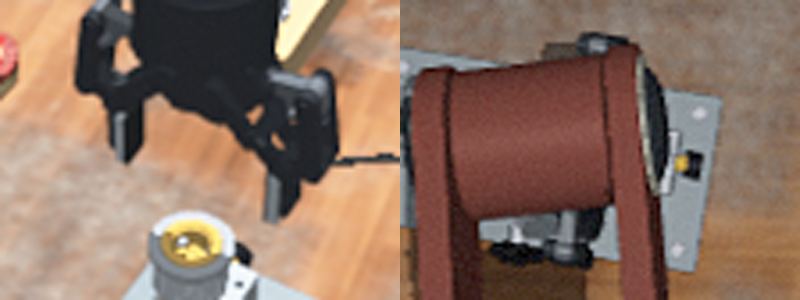

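The fingers hang centred above the coupler, with its mouth at about (192,240) in the left half of the crop. The arm was still settling when I read the pose, so I'll go down in two steps.

>>> {"api": "servo_tool", "payload": {
  "increments": [
    [[8.5,0.1,0.1,1,0],[8.5,0.2,0.2,2,0],[8.5,0.2,0.2,2,0],[8.5,0.2,0.2,2,0]]
  ]
}}

```text
t: 2.6
tool_pos: [0.4754, 0.1426, 0.1403]
tool_rot: [-2.361, -2.072, 0.0]
contact_force: [-0.3, -0.8, 0.6]
opening: 0.0851
grip_force: 0.0
```

```bash
python3 -c "
from h import *
plan(.473,.1435,.08,-7.1)"
```

```text
t 2.6 pos [0.4754 0.1426 0.1403] yaw -7.46 tilt [-0. -0. -1.] open 0.0851 F [-0.3 -0.8  0.6]
shift cm [ 0.06 -0.25  6.03] turn -0.36
```

>>> {"api": "servo_tool", "payload": {
  "increments": [
    [[8.5,0.1,-0.2,1.5,-0.4],[8.5,0.1,-0.2,3,-0.4],[8.5,0.1,-0.2,4.5,-0.4],[8.5,0.1,-0.2,6,-0.4],[8.5,0.1,-0.2,6,-0.4]]
  ]
}}

```text
t: 3.1
tool_pos: [0.4711, 0.1436, 0.0767]
tool_rot: [-2.351, -2.078, 0.008]
contact_force: [0.1, -0.4, -0.0]
opening: 0.0848
grip_force: 0.0
```

>>> {"api": "servo_tool", "payload": {
  "increments": [
    [[5.5,0,0,0,0],[5.0,0,0,0,0],[3.5,0,0,0,0],[3.5,0,0,0,0],[3.5,0,0,0,0]]
  ],
  "newtons": 40
}}

```text
t: 3.6
tool_pos: [0.4734, 0.1441, 0.0813]
tool_rot: [-2.353, -2.08, 0.0]
contact_force: [-5.1, -0.0, 5.2]
opening: 0.0482
grip_force: 40.3
```

>>> {"api": "servo_tool", "payload": {
  "increments": [
    [[3.5,0,0,0,0],[3.5,0,0,0,0],[3.5,0,0,0,0],[3.5,0,0,0,0]]
  ]
}}

```text
t: 4.0
tool_pos: [0.4735, 0.1441, 0.0813]
tool_rot: [-2.353, -2.08, 0.0]
contact_force: [-5.6, 1.5, 5.8]
opening: 0.048
grip_force: 40.3
```

>>> {"api": "servo_tool", "payload": {
  "increments": [
    [[3.5,0,-0.1,0.2,0],[3.5,0,-0.1,0.4,0],[3.5,0,-0.1,0.6,0],[3.5,0,-0.1,0.6,0]]
  ]
}}

```text
t: 4.4
tool_pos: [0.4735, 0.1442, 0.0757]
tool_rot: [2.353, 2.08, 0.003]
contact_force: [-1.6, -0.3, 5.7]
opening: 0.0483
grip_force: 41.0
```

>>> {"api": "servo_tool", "payload": {
  "increments": [
    [[3.5,0,0,0.1,0],[3.5,0,0,0.2,0],[3.5,0,0,0.3,0],[3.5,0,0,0.3,0]]
  ]
}}

```text
t: 4.8
tool_pos: [0.4735, 0.1442, 0.073]
tool_rot: [2.353, 2.08, 0.002]
contact_force: [-3.5, -1.5, 8.0]
opening: 0.0483
grip_force: 41.0
```

>>> {"api": "servo_tool", "payload": {
  "increments": [
    [[3.5,0,0,0.1,0],[3.5,0,0,0.2,0],[3.5,0,0,0.2,0]]
  ]
}}

```text
t: 5.1
tool_pos: [0.4735, 0.1442, 0.0715]
tool_rot: [2.353, 2.08, 0.002]
contact_force: [-5.1, -0.6, 10.3]
opening: 0.0482
grip_force: 40.9
```

>>> {"api": "servo_tool", "payload": {
  "increments": [
    [[5.5,0,0,0,0],[7.5,0,0,0,0],[8.5,0,0,0,0],[8.5,0,0,0,0],[8.5,0,0,0,0]]
  ]
}}

```text
t: 5.6
tool_pos: [0.4724, 0.1441, 0.0691]
tool_rot: [-2.354, -2.081, 0.0]
contact_force: [-0.7, -0.6, -0.0]
opening: 0.085
grip_force: 0.0
```

>>> {"api": "servo_tool", "payload": {
  "increments": [
    [[8.5,0,0,-2,0],[8.5,0,0,-5,0],[8.5,0,0,-9,0],[8.5,0,0,-12.5,0],[8.5,0,0,-12.5,0]]
  ]
}}

```text
t: 6.1
tool_pos: [0.4759, 0.1446, 0.2008]
tool_rot: [2.349, 2.077, 0.015]
contact_force: [0.7, -0.7, 1.7]
opening: 0.0853
grip_force: 0.0
```

```bash
python3 -c "
from h import *
plan(.515,-.222,.19,9)
a=shot('side','s3.png');o=cv2.imread('pics/side0.png')[...,::-1]
f=lambda i,x,y,w,h:cv2.resize(i[y:y+h,x:x+w],(400,300),interpolation=cv2.INTER_CUBIC)
cv2.imwrite('pics/c3.png',np.hstack([f(o,265,240,60,45),f(a['img'],265,240,60,45)])[...,::-1])
"
```

```text
t 6.1 pos [0.4759 0.1446 0.2008] yaw -7.04 tilt [ 0.011  0.002 -1.   ] open 0.0853 F [ 0.7 -0.7  1.7]
shift cm [-35.91   8.36   1.06] turn -16.04
```

View pics/c3.png

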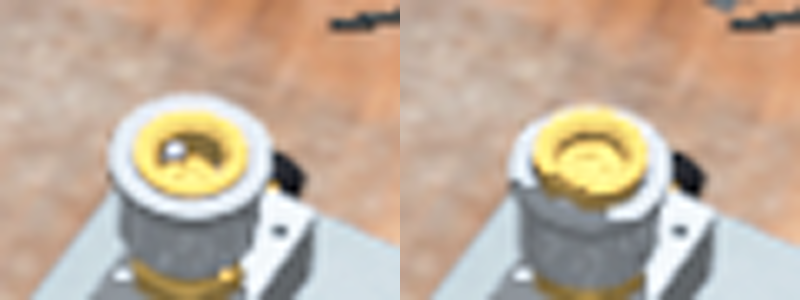

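The sleeve now stays back: the brass mouth stands above the rim (rim at (590,160) in the right half), and the locking balls have cleared. Next is the gauge.

>>> {"api": "servo_tool", "payload": {
  "increments": [
    [[8.5,-4.5,1,0,0],[8.5,-9,2,0,0],[8.5,-13.5,3,0,0],[8.5,-18,4,0,0],[8.5,-22,5,0,0]]
  ]
}}

```text
t: 6.65
tool_pos: [0.4941, -0.0822, 0.1923]
tool_rot: [-2.353, -2.078, 0.002]
contact_force: [1.1, -0.1, -0.1]
opening: 0.085
grip_force: 0.0
```

>>> {"api": "servo_tool", "payload": {
  "increments": [
    [[8.5,-4.5,1,0,-5],[8.5,-9,2,0,-10],[8.5,-13.9,3.4,0,-16],[8.5,-13.9,3.4,0,-16],[8.5,-13.9,3.4,0,-16]]
  ]
}}

```text
t: 7.15
tool_pos: [0.5109, -0.2231, 0.1922]
tool_rot: [-2.042, -2.382, 0.0]
contact_force: [0.7, 0.2, 0.3]
opening: 0.0849
grip_force: 0.0
```

Run:
```python
from h import *
plan(.515,-.222,.076,9)
a=shot('side');o=cv2.imread('pics/side0.png')[...,::-1].copy();b=cv2.imread('pics/top0.png')[...,::-1].copy()
D=shot('top')
# predicted gauge centre for check: draw on start pictures
for x,y,c in((.515,-.222,(255,0,0)),(.5135,-.224,(0,255,0))):
  for z in(.076,.102,.036):
    for d,i in((a,o),(D,b)):
      u,v=proj(d,(x,y,z)); print(z,round(u,1),round(v,1))
      i[int(round(v)),int(round(u))]=c
f=lambda i,x,y,w,h:cv2.resize(i[y:y+h,x:x+w],(400,300),interpolation=cv2.INTER_NEAREST)
cv2.imwrite('pics/c4.png',np.vstack([np.hstack([f(o,305,140,60,45),f(b,330,210,60,45)]),np.hstack([f(a['img'],285,125,100,75),f(D['img'],305,195,100,75)])])[...,::-1])
```

```text
t 7.15 pos [ 0.5109 -0.2231  0.1922] yaw 8.79 tilt [-0.003  0.002 -1.   ] open 0.0849 F [0.7 0.2 0.3]
shift cm [1.000e-02 4.500e-01 1.162e+01] turn -0.21
0.076 329.5 164.3
0.076 360.2 233.3
0.102 330.2 156.1
0.102 361.9 232.8
0.036 328.6 176.5
0.036 357.6 234.1
0.076 330.4 164.0
0.076 360.9 233.9
0.102 331.0 155.8
0.102 362.7 233.4
0.036 329.3 176.2
0.036 358.4 234.7
```

View pics/c4.png

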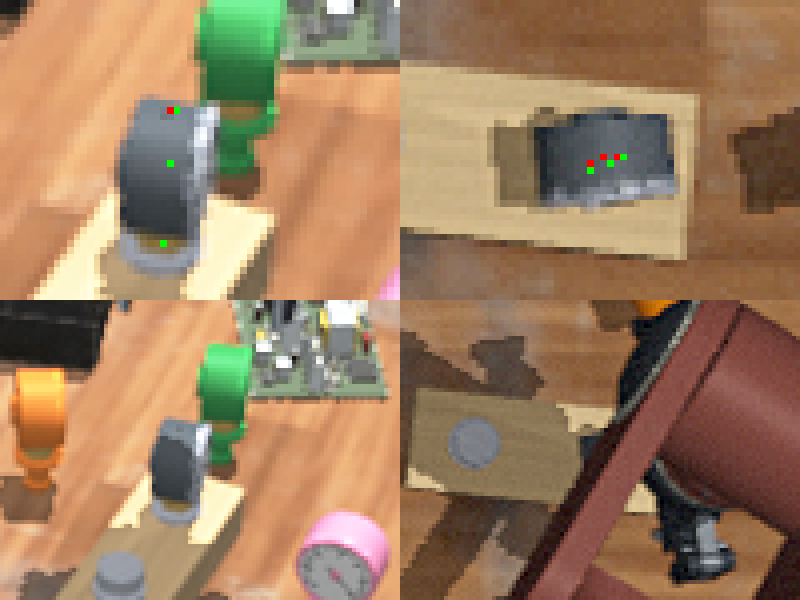

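The gauge centre lies within about 1.5 mm of my estimate (red dots at (605,157) on the case). The open fingers are above it, and the neighbouring gauges are clear.

>>> {"api": "servo_tool", "payload": {
  "increments": [
    [[8.5,0,0.4,2,0],[8.5,0,0.5,5,0],[8.5,0,0.5,8,0],[8.5,0,0.5,8,0],[8.5,0,0.5,8,0]]
  ]
}}

```text
t: 7.75
tool_pos: [0.5165, -0.2204, 0.1141]
tool_rot: [-2.039, -2.388, 0.0]
contact_force: [-0.2, 0.0, -0.3]
opening: 0.0852
grip_force: 0.0
```

```bash
python3 -c "
from h import *
plan(.516,-.223,.076,9)"
```

```text
t 7.75 pos [ 0.5165 -0.2204  0.1141] yaw 9.04 tilt [-0.001  0.001 -1.   ] open 0.0852 F [-0.2  0.  -0.3]
shift cm [-0.25 -0.09  3.81] turn 0.04
```

>>> {"api": "servo_tool", "payload": {
  "increments": [
    [[8.5,-0.2,0,1.5,0],[8.5,-0.2,0,3,0],[8.5,-0.2,0,3.7,0],[8.5,-0.2,0,3.7,0]]
  ]
}}

```text
t: 8.15
tool_pos: [0.516, -0.2231, 0.0755]
tool_rot: [-2.039, -2.385, 0.001]
contact_force: [0.3, 0.3, 0.3]
opening: 0.0852
grip_force: 0.0
```

>>> {"api": "servo_tool", "payload": {
  "increments": [
    [[5,0,0,0,0],[4,0,0,0,0],[3.5,0,0,0,0],[3,0,0,0,0],[2,0,0,0,0]]
  ],
  "newtons": 30
}}

```text
t: 8.65
tool_pos: [0.5173, -0.224, 0.0779]
tool_rot: [2.041, 2.388, -0.0]
contact_force: [-1.1, -0.3, 1.8]
opening: 0.0295
grip_force: 30.2
```

>>> {"api": "servo_tool", "payload": {
  "increments": [
    [[2,0,0,0,0],[2,0,0,0,0],[2,0,0,0,0],[2,0,0,0,0]]
  ],
  "newtons": 50
}}

```text
t: 9.05
tool_pos: [0.5174, -0.224, 0.0779]
tool_rot: [2.041, 2.387, -0.0]
contact_force: [-1.4, -0.5, 4.6]
opening: 0.0296
grip_force: 50.0
```

>>> {"api": "servo_tool", "payload": {
  "increments": [
    [[2,0,0,-1,0],[2,0,0,-2,0],[2,0,0,-3.5,0],[2,0,0,-5.5,0],[2,0,0,-8,0]]
  ]
}}

```text
t: 9.55
tool_pos: [0.5165, -0.2232, 0.1578]
tool_rot: [-2.04, -2.387, 0.0]
contact_force: [0.8, -0.3, -2.6]
opening: 0.0293
grip_force: 49.7
```

>>> {"api": "servo_tool", "payload": {
  "increments": [
    [[2,0,0,-2.5,0],[2,0,0,-4.5,0],[2,0,0,-4.5,0]]
  ]
}}

```text
t: 9.85
tool_pos: [0.5191, -0.2247, 0.2072]
tool_rot: [2.036, 2.382, 0.002]
contact_force: [0.8, 0.0, -1.6]
opening: 0.0294
grip_force: 49.7
```

```bash
python3 -c "
from h import *
plan(.4733,.10,.2,-7.1)"
```

```text
t 9.85 pos [ 0.5191 -0.2247  0.2072] yaw 8.96 tilt [ 0.007 -0.004 -1.   ] open 0.0294 F [ 0.8  0.  -1.6]
shift cm [32.79  0.53  0.56] turn 16.06
```

>>> {"api": "servo_tool", "payload": {
  "increments": [
    [[2,3,0,0,0],[2,7,0,0,0],[2,11,0,0,0],[2,15,0,0,0],[2,19,0.2,0,0]]
  ]
}}

```text
t: 10.35
tool_pos: [0.4883, -0.0342, 0.2011]
tool_rot: [-2.041, -2.386, 0.001]
contact_force: [1.5, 0.2, -2.2]
opening: 0.0295
grip_force: 49.8
```

>>> {"api": "servo_tool", "payload": {
  "increments": [
    [[2,4,0.1,0,5],[2,8,0.2,0,10],[2,12,0.3,0,16],[2,13.8,0.3,0,16],[2,13.8,0.3,0,16]]
  ]
}}

```text
t: 10.85
tool_pos: [0.4698, 0.1031, 0.2011]
tool_rot: [-2.348, -2.084, 0.002]
contact_force: [-0.1, -0.8, -2.8]
opening: 0.0296
grip_force: 49.7
```

>>> {"api": "servo_tool", "payload": {
  "increments": [
    [[2,0,0,0,0],[2,0,0,0,0],[2,0,0,0,0]]
  ]
}}

```text
t: 11.15
tool_pos: [0.4711, 0.1001, 0.2021]
tool_rot: [-2.355, -2.079, 0.001]
contact_force: [-0.4, 1.0, -2.8]
opening: 0.0295
grip_force: 49.7
```

Run:
```python
from h import *
plan(.4733,.1436,.185,-7.1)
a=shot('side','s5.png');D=shot('top','t5.png')
p=ctrl.get_obs()['tool_pos']
for z in(0,-.034,-.064):print(z,np.round(proj(a,p+[0,0,z]),1))
f=lambda i,x,y,w,h:cv2.resize(i[y:y+h,x:x+w],(400,300),interpolation=cv2.INTER_CUBIC)
u,v=map(int,proj(a,p+[0,0,-.04]));print('crop',u-30,v-22)
f2=lambda i,x,y,w,h:cv2.resize(i[y:y+h,x:x+w],(800,600),interpolation=cv2.INTER_CUBIC)
cv2.imwrite('pics/c5.png',f2(a['img'],u-40,v-30,80,60)[...,::-1])
```

```text
t 11.15 pos [0.4711 0.1001 0.2021] yaw -7.14 tilt [-0. -0. -1.] open 0.0295 F [-0.4  1.  -2.8]
shift cm [ 4.35 -0.32  1.71] turn -0.04
0 [303.2 212.4]
-0.034 [302.7 224.9]
-0.064 [302.2 235.5]
crop 272 205
```

View pics/c5.png

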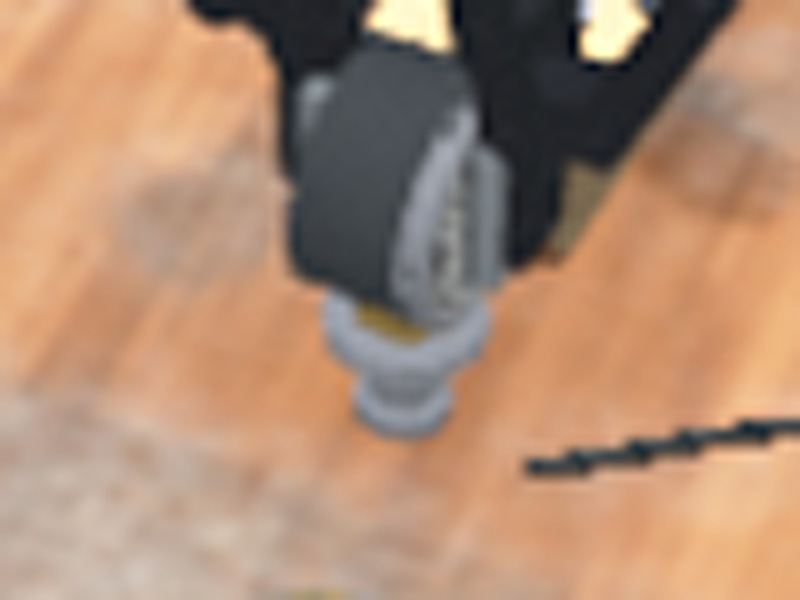

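The gauge hangs upright in the grip. Its plug tip is at about (302,237), against a prediction of (302,235.5), so it sits roughly 1.5-2 mm low and towards +y in the hand. I'll move over the mouth allowing for that.

>>> {"api": "servo_tool", "payload": {
  "increments": [
    [[2,2,-0.1,0,0],[2,4,-0.2,0,0],[2,4.2,-0.2,1,0],[2,4.2,-0.2,2,0],[2,4.2,-0.2,2.5,0]]
  ]
}}

```text
t: 11.75
tool_pos: [0.4732, 0.1421, 0.1752]
tool_rot: [-2.353, -2.079, 0.004]
contact_force: [-0.4, -1.0, -3.4]
opening: 0.0297
grip_force: 49.8
```

>>> {"api": "servo_tool", "payload": {
  "increments": [
    [[2,0,0,0,0],[2,0,0,0,0],[2,0,0,0,0]]
  ]
}}

```text
t: 12.05
tool_pos: [0.4745, 0.1427, 0.1777]
tool_rot: [2.354, 2.08, 0.001]
contact_force: [-0.3, -0.4, -2.6]
opening: 0.0292
grip_force: 49.8
```

Run:
```python
from h import *
plan(.4733,.142,.168,-7.1)
a=shot('side','s6.png');p=ctrl.get_obs()['tool_pos']
print(np.round(proj(a,p+[0,0,-.066]),1),np.round(proj(a,p),1))
cv2.imwrite('pics/c6.png',cv2.resize(a['img'][215:275,253:333],(800,600),interpolation=cv2.INTER_CUBIC)[...,::-1])
```

```text
t 12.05 pos [0.4745 0.1427 0.1777] yaw -7.08 tilt [ 0.001  0.    -1.   ] open 0.0292 F [-0.3 -0.4 -2.6]
shift cm [-0.08 -0.11  0.97] turn 0.02
[292.9 258.3] [293.5 235.2]
```

View pics/c6.png

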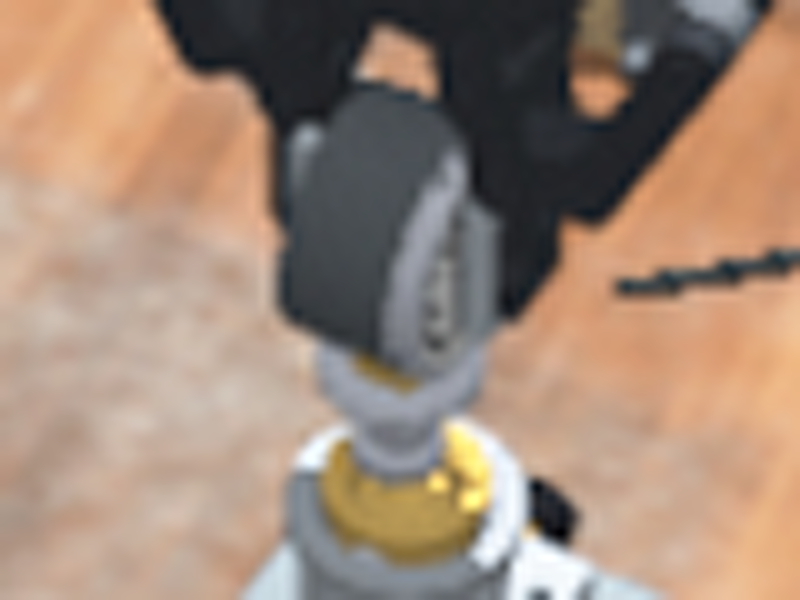

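The plug tip centre (402,445) sits about 0.6 px left of the coupler axis (x=408) and just above the mouth. I'll shift about 1 mm while descending gently.

>>> {"api": "servo_tool", "payload": {
  "increments": [
    [[2,-0.1,-0.1,0,0],[2,-0.1,-0.1,0.3,0],[2,-0.1,-0.1,0.6,0],[2,-0.1,-0.1,0.9,0],[2,-0.1,-0.1,0.9,0]]
  ]
}}

```text
t: 12.6
tool_pos: [0.4726, 0.1421, 0.1675]
tool_rot: [-2.353, -2.08, 0.002]
contact_force: [-0.3, -0.1, -1.9]
opening: 0.0292
grip_force: 49.8
```

>>> {"api": "servo_tool", "payload": {
  "increments": [
    [[2,0,0,0.2,0],[2,0,0,0.4,0],[2,0,0,0.4,0]]
  ]
}}

```text
t: 12.9
tool_pos: [0.4729, 0.1421, 0.1639]
tool_rot: [-2.353, -2.081, 0.001]
contact_force: [-0.8, -0.1, -1.9]
opening: 0.0296
grip_force: 49.8
```

>>> {"api": "servo_tool", "payload": {
  "increments": [
    [[2,0,0,0.2,0],[2,0,0,0.4,0],[2,0,0,0.4,0]]
  ]
}}

```text
t: 13.2
tool_pos: [0.4731, 0.1422, 0.1607]
tool_rot: [2.354, 2.081, 0.0]
contact_force: [-2.9, -0.1, 2.8]
opening: 0.0294
grip_force: 50.4
```

>>> {"api": "servo_tool", "payload": {
  "increments": [
    [[2,0,0,0.2,0],[2,0,0,0.4,0],[2,0,0,0.4,0]]
  ]
}}

```text
t: 13.5
tool_pos: [0.4733, 0.1421, 0.1565]
tool_rot: [2.353, 2.08, 0.001]
contact_force: [-1.6, -0.5, 2.2]
opening: 0.0294
grip_force: 50.6
```

>>> {"api": "servo_tool", "payload": {
  "increments": [
    [[2,0,0,0.2,0],[2,0,0,0.4,0],[2,0,0,0.4,0]]
  ]
}}

```text
t: 13.8
tool_pos: [0.4734, 0.1421, 0.1526]
tool_rot: [2.353, 2.08, 0.001]
contact_force: [-2.5, -0.7, 4.7]
opening: 0.0294
grip_force: 50.7
```

>>> {"api": "servo_tool", "payload": {
  "increments": [
    [[2,0,0,0.2,0],[2,0,0,0.4,0],[2,0,0,0.4,0]]
  ]
}}

```text
t: 14.1
tool_pos: [0.4734, 0.1421, 0.1486]
tool_rot: [2.353, 2.08, 0.001]
contact_force: [-2.5, -0.8, 5.4]
opening: 0.0295
grip_force: 50.8
```

>>> {"api": "servo_tool", "payload": {
  "increments": [
    [[2,0,0,0.1,0],[2,0,0,0.2,0],[2,0,0,0.2,0]]
  ]
}}

```text
t: 14.4
tool_pos: [0.4734, 0.1421, 0.1469]
tool_rot: [2.353, 2.08, 0.001]
contact_force: [-3.4, -1.0, 6.5]
opening: 0.0295
grip_force: 50.9
```

>>> {"api": "servo_tool", "payload": {
  "increments": [
    [[2,0,0,0.1,0],[2,0,0,0.2,0],[2,0,0,0.2,0]]
  ]
}}

```text
t: 14.7
tool_pos: [0.4735, 0.1422, 0.1466]
tool_rot: [2.353, 2.081, 0.0]
contact_force: [-6.9, -1.9, 15.1]
opening: 0.0293
grip_force: 52.0
```

>>> {"api": "servo_tool", "payload": {
  "increments": [
    [[2,0,0,0.1,0],[2,0,0,0.1,0],[2,0,0,0.1,0]]
  ]
}}

```text
t: 15.0
tool_pos: [0.4736, 0.1422, 0.1466]
tool_rot: [2.353, 2.081, -0.0]
contact_force: [-10.9, -2.2, 18.7]
opening: 0.0292
grip_force: 52.6
```

Run:
```python
from h import *
plan(.4733,.142,.1466,-7.1)
a=shot('side','s7.png')
cv2.imwrite('pics/c7.png',cv2.resize(a['img'][225:285,253:333],(800,600),interpolation=cv2.INTER_CUBIC)[...,::-1])
```

```text
t 15.0 pos [0.4736 0.1422 0.1466] yaw -7.03 tilt [ 0. -0. -1.] open 0.0292 F [-10.9  -2.2  18.7]
shift cm [-0.02 -0.02 -0.  ] turn 0.07
```

View pics/c7.png

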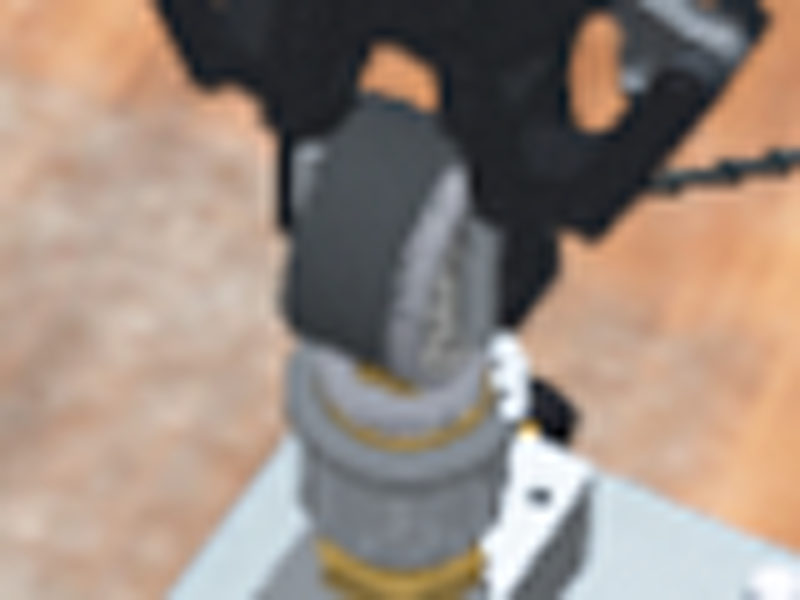

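The collar (410,400) rests on the mouth and the sleeve is forward again: only a thin brass ring shows, and the nipple is visible below the grip. I'll take the load off with a slight upward tug as a check, then release.

>>> {"api": "servo_tool", "payload": {
  "increments": [
    [[2,0,-0.1,-0.2,0],[2,0,-0.1,-0.4,0],[2,0,-0.1,-0.6,0],[2,0,-0.1,-0.6,0]]
  ]
}}

```text
t: 15.45
tool_pos: [0.473, 0.1421, 0.1495]
tool_rot: [2.352, 2.079, 0.004]
contact_force: [2.7, -1.7, 0.8]
opening: 0.0298
grip_force: 50.3
```

>>> {"api": "servo_tool", "payload": {
  "increments": [
    [[2,0,0,-0.1,0],[2,0,0,-0.2,0],[2,0,0,-0.2,0]]
  ]
}}

```text
t: 15.75
tool_pos: [0.4725, 0.142, 0.1504]
tool_rot: [2.353, 2.08, 0.001]
contact_force: [4.8, -0.7, -4.1]
opening: 0.0294
grip_force: 50.1
```

The pull is resisted, so the plug is locked. Now I'll neutralise the load and release.

>>> {"api": "servo_tool", "payload": {
  "increments": [
    [[2,0,0.1,0.2,0],[2,0,0.1,0.2,0],[2,0,0.1,0.2,0]]
  ]
}}

```text
t: 16.05
tool_pos: [0.4728, 0.142, 0.1493]
tool_rot: [-2.353, -2.081, 0.001]
contact_force: [-0.1, -1.7, 2.0]
opening: 0.0295
grip_force: 51.2
```

>>> {"api": "servo_tool", "payload": {
  "increments": [
    [[3.5,0,0,0,0],[4.5,0,0,0,0],[6,0,0,0,0],[8,0,0,0,0],[8.5,0,0,0,0]]
  ]
}}

```text
t: 16.55
tool_pos: [0.4729, 0.1422, 0.1492]
tool_rot: [-2.353, -2.081, 0.0]
contact_force: [0.5, -0.9, 0.4]
opening: 0.0844
grip_force: 0.0
```

>>> {"api": "servo_tool", "payload": {
  "increments": [
    [[8.5,0,0,-1,0],[8.5,0,0,-3,0],[8.5,0,0,-6,0],[8.5,0,0,-9,0],[8.5,0,0,-12,0]]
  ]
}}

```text
t: 17.05
tool_pos: [0.473, 0.1421, 0.2713]
tool_rot: [2.353, 2.08, 0.001]
contact_force: [0.7, 0.2, -0.3]
opening: 0.0849
grip_force: 0.0
```

>>> {"api": "servo_tool", "payload": {
  "increments": [
    [[8.5,-5,0,-2,0],[8.5,-10,0,-3,0],[8.5,-15,0,-3,0],[8.5,-20,0,-3,0],[8.5,-20,0,-3,0]]
  ]
}}

```text
t: 17.55
tool_pos: [0.4479, -0.0606, 0.3005]
tool_rot: [2.359, 2.071, -0.0]
contact_force: [0.0, 0.3, 0.0]
opening: 0.0851
grip_force: 0.0
```

Run:
```python
from h import *
a=shot('side','s8.png');D=shot('top','t8.png')
f=lambda i,x,y,w,h:cv2.resize(i[y:y+h,x:x+w],(400,300),interpolation=cv2.INTER_CUBIC)
cv2.imwrite('pics/c8.png',np.vstack([np.hstack([f(a['img'],225,230,112,84),f(D['img'],140,205,112,84)]),np.hstack([f(a['img'],0,0,560,420),f(D['img'],0,0,560,420)])])[...,::-1])
o=ctrl.get_obs();print(o['t'],o['tool_pos'])
```

```text
17.65 [ 0.44842914 -0.05737093  0.30003698]
```

View pics/c8.png

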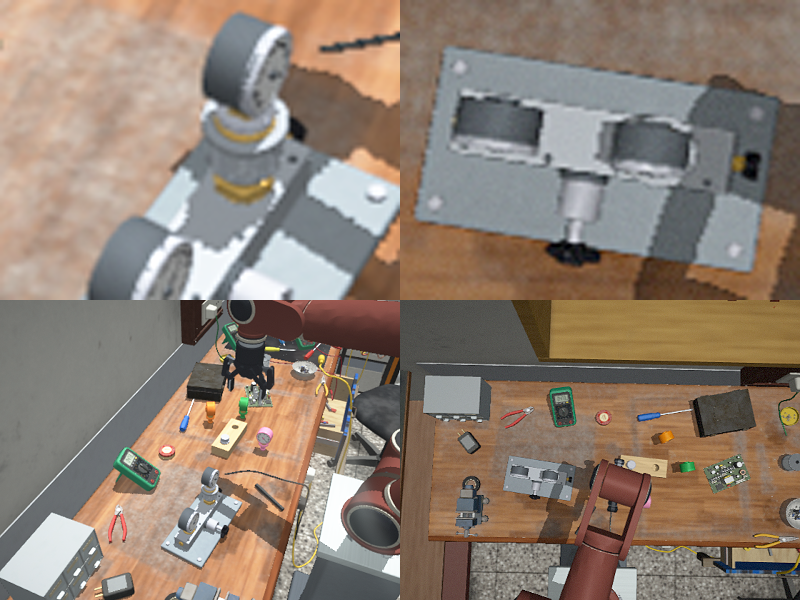

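The gauge stands released in the coupler with its dial parallel to the pump's own (top crop (650,150) and (495,125)). Everything else is in place.

```bash
python3 -c "
from station import ctrl
print(ctrl.finish_job())"
```

```text
the job is handed in; nothing more can be done
None
```

The gauge is locked in the coupler (it resisted an upward tug) and released, with its dial facing the same way as the pump's; nothing else looked disturbed in the last pictures, and the job was handed in at about 18 s.

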